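Find the spacer that packs a cell block snugly in the welding nest

TASK

The battery cell block in the welding nest has play: pack the gap between the block and the sprung pressure plate with the spacer from the rack that fits snugly. Try the spacers in the gap by feel, never forcing one that will not go; press the right one, which slides in against the spring and is gripped, fully home to the nest's base plate and leave it standing there. Hang those that do not fit back in the rack, and do not disturb the tape roll, screwdriver and fuse carton.

Things in the scene. Friction and masses are not known exactly. Their poses are not given: they have to be found in the camera images.
- nest: fixed welding nest: aluminium base plate 124 (x) by 222 (y) by 8 mm, a fixed stop near its +y end, a sprung steel pressure plate near its -y end. Origin at table height, 95 mm short of the stop's face; y points from pressure plate to stop, z up. Keep pushes on it to about 20 N; over 60 N damages it. Two more cell blocks wait on a board behind it (+x).
- stop_foot (a point): foot of the stop's face, middle, on the base plate (8 mm above the table); axes as the nest's. The battery cell block (fixed, 76 mm wide, 50 mm high, top edge at its free end rounded to 3 mm) stands against the stop and reaches from here towards -y by 106, 110 or 114 mm: its length is drawn at random and hard to tell by eye.
- plate_foot (a point): middle of the foot of the pressure plate's front face at rest, on the base plate (8 mm above the table), 122 mm from the stop; axes as the nest's. The gap runs from here to the cell block at +y: 16, 12 or 8 mm wide at rest. The plate (70 mm wide) is upright to 34 mm above here. It yields towards -y by at most 3 mm, pushing with 4.5 N plus 1 N per mm.
- plate_lip (a point): middle of the top edge of the pressure plate's lead-in lip, 52 mm above the base plate; the lip leans 20 degrees away from the gap. The right spacer is 2 mm thicker than the gap at rest, so it pushes the plate back 2 mm and is gripped with 6.5 N; sliding it in takes about 5 to 18 N. The next thinner drops in with 2 mm play; the next thicker jams near the top.
- rack: fixed aluminium rack, 100 (x) by 170 mm (y): two upright side plates 8 mm thick, middle at x = -38 and +38 mm, with notches at y = -50, 0, +50 mm, 22 mm wide, floor 66 mm and top 75 mm above the table. A spacer hangs in a pair of notches by its ears, thickness along the rack's y, foot 12 mm above the table. Origin: centre of the underside; z up.
- spacer_10: dark bakelite T-shaped plate, 10 mm thick (y). From its foot up: body 60 mm wide (x), lower long edges rounded to 4 mm; at 54 to 68 mm ears, 88 mm wide; at 68 to 108 mm a grip tab, 32 mm wide. About 0.08 kg. Origin: centre of the foot; z up. The spacers differ only in thickness (10, 14, 18 mm) and start in any order in the rack.
- spacer_14: dark bakelite T-shaped plate, 14 mm thick (y). From its foot up: body 60 mm wide (x), lower long edges rounded to 4 mm; at 54 to 68 mm ears, 88 mm wide; at 68 to 108 mm a grip tab, 32 mm wide. About 0.11 kg. Origin: centre of the foot; z up. The spacers differ only in thickness (10, 14, 18 mm) and start in any order in the rack.
- spacer_18: dark bakelite T-shaped plate, 18 mm thick (y). From its foot up: body 60 mm wide (x), lower long edges rounded to 4 mm; at 54 to 68 mm ears, 88 mm wide; at 68 to 108 mm a grip tab, 32 mm wide. About 0.14 kg. Origin: centre of the foot; z up. The spacers differ only in thickness (10, 14, 18 mm) and start in any order in the rack.
- tape: roll of masking tape lying flat, 96 mm across, 24 mm high, lying behind the work; bystander. Origin: centre of the underside. A cross-beam of the gantry spans the bench from left to right 0.58 m ahead of the robot, 0.55 to 0.635 m above the worktop: keep the wrist in front of it or below it.
- screwdriver: screwdriver with a yellow handle, 173 mm long, lying behind the rack; bystander. Origin: centre of the underside.
- carton: small yellow carton of fuses, 58 by 75 mm, 30 mm high, lying to the left of the nest; bystander. Origin: centre of the underside.
There are look-alikes about, which are no part of the job. What is shaped like the spacer_10 but orange or turquoise is not meant.

How it is judged:
By the outcome, as a careful person would: the job done as asked, in the order asked, and still so for the second after the job is handed in, with the robot touching nothing.
It also fails if it takes over 72 s, if anything falls off the work surface, if the arm or the gripper's body presses on something with over 40 N, if the wrist force passes 120 N, or if a joint passes its speed limit or range.

ROBOT

A 6-joint arm with a two-finger parallel gripper is mounted at the origin on a cart in front of the work surface, level with it; the furniture and walls round the work are solid. World frame = base frame: x ahead of the robot, y to its left, z up, the work surface at z = 0. Lengths are in mm, angles in rad, forces in N, time in s.
With the tool pointing down it reaches from about 350 to 875 mm from the base axis. Payload 4.2 kg.
Tool frame: the origin (TCP) lies midway between the tips of the shut fingers; the grasp point (between the pads) lies 19 mm behind it (arm.tcp_to_grasp is the distance from the TCP to the grasp point, in mm); z points along the fingers, y is the line along which they close (so a half turn about z gives the same grasp; the last joint's range is limited). The gripper opens to 85 mm and grips with 20 to 120 N. Pads are 22 mm wide; open, the fingers measure 114 mm over their backs; the gripper's body (76 mm by 85 mm) begins 54 mm behind the grasp point. The pads swing forward as they close: fully open they stand 13 mm farther back than shut.
Start: joints at [-0.933, 0.385, 0.008, 0, -1.194, -0.259], TCP at [231.142, -580.665, 204.312] pointing down, gripper open.
Joint ranges: [-3.14, 3.14], [-1.21, 2.06], [-1.07, 1.41], [-3.16, 2.05], [-2.99, -0.16], [-3.1, 3.1]. Speed limits (rad/s): [2.79, 2.79, 3.14, 3.14, 3.14, 3.14].

INTERFACE

Orientations are given as a unit quaternion [x, y, z, w].
In Python, from bench import arm, imaging, job, models gives the robot as it stands.
- The arm moves only by the tool arm_command, never from a script. Its argument "rows" is a list of rows, each an object with "grip": the opening, from 0 (shut) to 1 (fully open); "linear": the shift along the tool's x, y, z in mm, a list of three; "rot": the turn, a rotation vector about the tool's x, y, z in rad, a list of three. In form: [{"grip": grip, "linear": [tx, ty, tz], "rot": [rx, ry, rz]}, ...]. A call has 1 to 10 rows; each row is the pose to reach, as a shift and turn from the pose commanded when the call began, along the tool's axes at that moment; what a row does not reach only later rows make up. A row lasts 1/8 s, in which the tool goes at most 62.5 mm and 10.7 degrees, less where a joint would pass 70% of its speed; a pose out of reach is approached as far as the arm can. A call with a gripper value outside its range is refused whole. The fingers move at their own pace and stop on an object; the grip force is fixed at half the most. Time passes only in rows, so rows that repeat a pose let the fingers close. It gives the time, the measured TCP pose, the force, the opening and the grip force at its end, in the units of the state.
- arm.read_state(): the state, without advancing time (a new reading comes with each control period).
- imaging.get_image(name): name is "scene" or "top"; returns a dict with "frame" (480x640x3 uint8, red, green, blue), "fx", "fy", "cx", "cy" (pixels), "k1" (the pictures are not rectified: a ray, as slopes to the right and down, at radius r is drawn at 1 + k1 r^2 times it, then the intrinsics apply), "extrinsics" (4x4, takes a point from world to camera coordinates). Camera axes: x right, y down, z forward; pixel columns grow to the right and rows downward; lengths in mm; the calibration is good to about 2 mm. A picture is of the moment at which its call begins. There is no depth.
- job.job_done(): hands the job in; it is judged then, once.
Trained networks look in a picture, given as the dict that the camera call returned (one of the last four; its "shot" number tells which), for a name from the list of things; names that differ only in an ending like _2 or _b are one class to them, and where a whole thing is asked for, a point or a joint stands for the part that bears it (a point fixed in the world has none). Each returns a list of dicts, best first, with "score" (0 to 1); they miss things now and then, are a little off and sometimes report something else, mostly with a low value. They report only what shows in the picture. A call takes as long as a camera call. They do not tell look-alikes from the thing itself.
- models.spot_in(picture, query): "rect" ([left, top, right, bottom] in pixels, round what is visible of it).
- models.tip_of(picture, query): "pixel" ([column, row] in pixels: a listed point, or the origin of a listed thing).
The state is a dict: "clock": time; "joints": joint angles; "joint_vel": joint speeds; "joint_efforts": joint torques, N m; "position": TCP position; "ee_rot": TCP orientation; "contact_force": force on the tool from outside, world axes, zero at the start; "wrist_torque": the same for the moment, N m; "gripper_width": finger opening in mm; "grasp_force": force on a finger pad.
Only numpy, scipy, OpenCV 4.12 (cv2) and the standard library are available. Lean on these libraries where they do the work, as an engineer would, in place of code of your own. Each camera call takes 0.05 s, during which the arm holds its last target. There are 200 camera calls.

## Working session

There is one attempt and no reset: what is moved stays moved. The work goes in short steps, Python scripts to look and compute and a tool call to move; the robot and the scene stay as the last step left them, time stands still between calls to the robot, and variables do not carry over. Pictures are saved under pics/ and viewed, at most 10 in all, crops included, and the job is handed in when it is done.

Besides the shell and the picture viewer there is one more tool, called after "Call:" as name(argument=value, ...), one argument or row to a line, values as JSON. arm_command: Moves the arm, as the interface text tells. Its arguments: {"type":"object","properties":{"rows":{"type":"array"}},"required":["rows"]}

```bash
mkdir -p pics; cat > h.py <<'E'
import numpy as np, cv2
from bench import arm, imaging, job, models
def K(p): return np.array([[p["fx"],0,p["cx"]],[0,p["fy"],p["cy"]],[0,0,1.]]), np.array([p["k1"],0,0,0,0.])
def ray(p,px):
    k,d=K(p); u=cv2.undistortPointsIter(np.array([[px]],float),k,d,None,None,(3,50,1e-9)).ravel()
    E=np.array(p["extrinsics"]); R,t=E[:3,:3],E[:3,3]
    return -R.T@t, R.T@np.array([u[0],u[1],1])
def onz(p,px,z):
    o,v=ray(p,px); return o+v*(z-o[2])/v[2]
def proj(p,X):
    k,d=K(p);E=np.array(p["extrinsics"])
    return cv2.projectPoints(np.array(X,float).reshape(-1,1,3),cv2.Rodrigues(E[:3,:3])[0],E[:3,3],k,d)[0].reshape(-1,2)
def save(p,n): cv2.imwrite("pics/"+n,np.ascontiguousarray(p["frame"][:,:,::-1]))
E
python3 - <<'E'
from h import *
np.set_printoptions(precision=1,suppress=True)
Z=dict(nest=0,stop_foot=8,plate_foot=8,plate_lip=60,rack=0,spacer_10=12,spacer_14=12,spacer_18=12,tape=0,screwdriver=0,carton=0)
for c in ("scene","top"):
    p=imaging.get_image(c); save(p,c+"0.png"); print(c, ray(p,[320,240]))
    for q,z in Z.items():
        for r in models.tip_of(p,q)[:4]: print(q,round(r["score"],2),np.array(r["pixel"]),onz(p,r["pixel"],z)[:2])
s=arm.read_state(); print(s["position"],s["ee_rot"],s["clock"],arm.tcp_to_grasp)
E
```

```text
scene (array([-475.1, -624.4,  649.3]), array([ 0.8,  0.5, -0.4]))
nest 0.98 [248.2 272.4] [470.9 137.1]
stop_foot 0.6 [222.1 256.8] [495.3 242.2]
plate_foot 0.58 [256.1 268.5] [486.2 122.7]
plate_lip 0.8 [250.7 254.7] [460.8 116.9]
rack 0.88 [372.1 321. ] [ 423.8 -232.9]
spacer_10 0.92 [419.4 245.6] [ 810.1 -197.1]
spacer_10 0.73 [442.5 305.5] [ 540.1 -352.8]
spacer_10 0.69 [371.2 316.9] [ 420.7 -231.7]
spacer_10 0.59 [389.2 321.4] [ 423.5 -272.8]
spacer_14 0.92 [419.4 245.6] [ 810.1 -197.1]
spacer_14 0.73 [442.5 305.5] [ 540.1 -352.8]
spacer_14 0.69 [371.2 316.9] [ 420.7 -231.7]
spacer_14 0.59 [389.2 321.4] [ 423.5 -272.8]
spacer_18 0.92 [419.4 245.6] [ 810.1 -197.1]
spacer_18 0.73 [442.5 305.5] [ 540.1 -352.8]
spacer_18 0.69 [371.2 316.9] [ 420.7 -231.7]
spacer_18 0.59 [389.2 321.4] [ 423.5 -272.8]
tape 0.72 [391.  267.7] [ 672.6 -171.1]
screwdriver 0.78 [445.3 268.9] [ 734.7 -297.3]
carton 0.71 [183.2 253.8] [468.3 360. ]
top (array([ 449.4,   27.5, 1243.1]), array([ 0.1,  0. , -1. ]))
nest 0.86 [275.6 300.9] [488.8 137.9]
nest 0.55 [418.1 324.8] [ 432.6 -186.5]
stop_foot 0.56 [2
[... 226 characters left out ...]
 [ 428.2 -223.5]
spacer_10 0.87 [458.  331.1] [ 417.5 -275.1]
spacer_10 0.81 [410.9 151. ] [ 837.7 -178.8]
spacer_10 0.67 [231.9 296.5] [498.6 236.1]
spacer_14 0.98 [435.3 326.6] [ 428.2 -223.5]
spacer_14 0.87 [458.  331.1] [ 417.5 -275.1]
spacer_14 0.81 [410.9 151. ] [ 837.7 -178.8]
spacer_14 0.67 [231.9 296.5] [498.6 236.1]
spacer_18 0.98 [435.3 326.6] [ 428.2 -223.5]
spacer_18 0.87 [458.  331.1] [ 417.5 -275.1]
spacer_18 0.81 [410.9 151. ] [ 837.7 -178.8]
spacer_18 0.67 [231.9 296.5] [498.6 236.1]
tape 0.59 [404.4 222.7] [ 668.4 -160.5]
screwdriver 0.71 [465.9 199.3] [ 723.9 -307.8]
carton 0.64 [180.1 312.5] [462.5 357.4]
[ 231.1 -580.7  204.3] [-0.2  1.   0.  -0. ] 1.2 18.700000000000003
```

View pics/scene0.png

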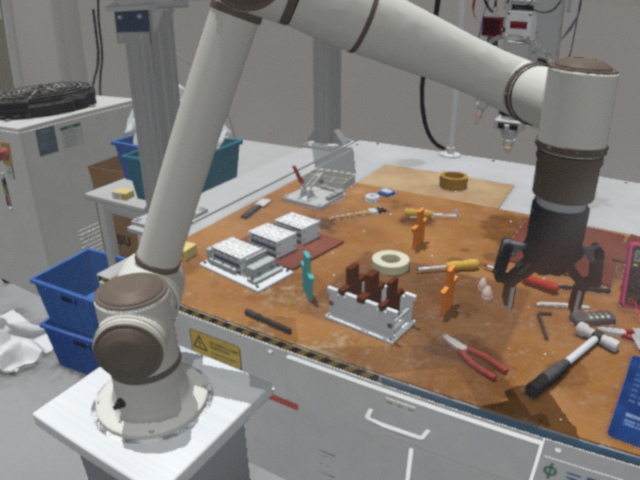

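View pics/top0.png

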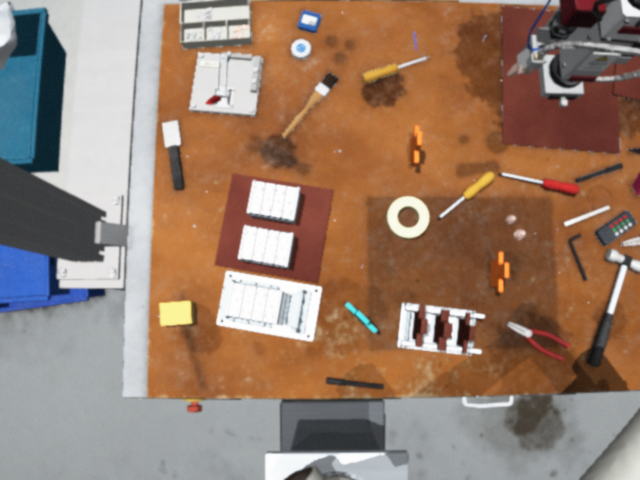

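The scene picture shows three brown spacers in the rack (about 352,275 / 370,285 / 388,290). There are orange look-alikes at (418,230) and (448,292), and a turquoise one at (307,277), all outside the rack. In the top view the rack is at (438,328) and the nest at (270,305), with the pressure plate at its right end. Only the three dark ones in the rack are meant, so I'll confirm them in an enlarged crop.

```bash
python3 - <<'E'
from h import *
im=cv2.imread("pics/top0.png")
a=cv2.resize(im[290:365,385:495],None,fx=7,fy=7,interpolation=cv2.INTER_CUBIC)[:, :770]
b=cv2.resize(im[265:345,210:330],None,fx=6.4,fy=6.4,interpolation=cv2.INTER_CUBIC)
cv2.imwrite("pics/rackc.png",a); cv2.imwrite("pics/nestc.png",b)
E
```

```text
(no output)
```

View pics/rackc.png

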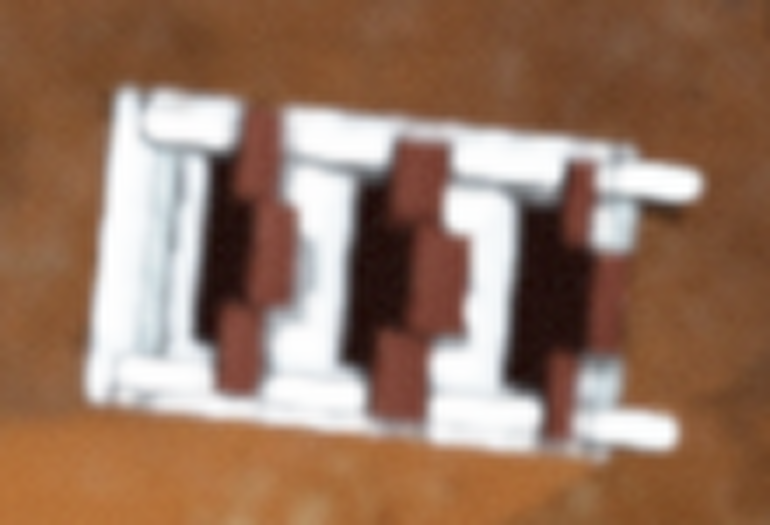

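View pics/nestc.png

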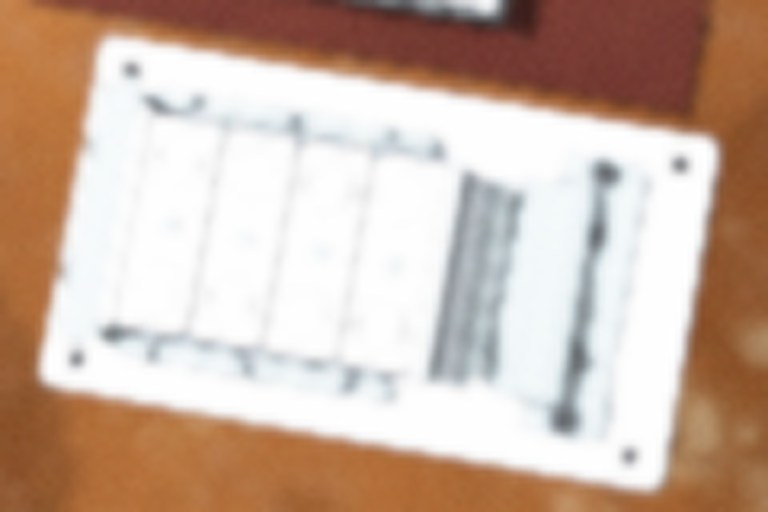

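Left to right in the rack (rack +y side first), the ears look about 38, 55 and 30 px thick in the crop: 14, 18 and 10 mm. All three are dark and T-shaped, unlike the orange and turquoise ones. Next come the rack and nest poses.

```bash
python3 - <<'E'
from h import *
np.set_printoptions(precision=1,suppress=True)
p=imaging.get_image("top"); q=imaging.get_image("scene")
R=lambda x,y:[384.5+(x+.5)/7,289.5+(y+.5)/7]; N=lambda x,y:[209.5+(x+.5)/6.4,264.5+(y+.5)/6.4]
for n,eb,ef,t in (("14",(264,145),(239,347),(273,256)),("18",(421,180),(399,377),(440,285)),("10",(580,204),(560,395),(606,303))):
    b,f,c=onz(p,R(*eb),80),onz(p,R(*ef),80),onz(p,R(*t),120)
    d=b-f; print(n,"ears",b[:2],f[:2],(b+f)[:2]/2,"tab",c[:2],"yaw",np.degrees(np.arctan2(-d[0],d[1]))+90-0, np.hypot(*d[:2]))
C=[onz(p,N(*c),8)[:2] for c in ((100,38),(718,135),(665,492),(40,385))]
C=np.array(C); print(C, "centre",C.mean(0)); 
dy=(C[0]+C[3]-C[1]-C[2])/2; print("len",np.hypot(*dy),"yaw",np.degrees(np.arctan2(-dy[0],dy[1])))
dx=(C[0]+C[1]-C[2]-C[3])/2; print("wid",np.hypot(*dx),np.degrees(np.arctan2(dx[1],dx[0])))
for c in ((131,68),(681,163),(628,455),(76,357)): print("screw",onz(p,N(*c),8)[:2])
print("lip",[onz(p,N(*c),60)[:2] for c in ((521,193),(492,378))],"blockend",[onz(p,N(*c),58)[:2] for c in ((463,170),(432,380))])
im=q["frame"][:,:,::-1]
cv2.imwrite("pics/sc.png",np.vstack([cv2.resize(im[205:295,195:325],(780,540)[:2],interpolation=cv2.INTER_CUBIC)]))
E
```

```text
14 ears [ 464.4 -182.4] [ 403.3 -173.4] [ 433.8 -177.9] tab [ 431.3 -177.1] yaw -8.406572247039975 61.73537212893497
18 ears [ 453.2 -230.6] [ 393.6 -222.2] [ 423.4 -226.4] tab [ 422.2 -226.5] yaw -7.9493566182410405 60.171080773359954
10 ears [ 445.3 -279.7] [ 387.4 -271.8] [ 416.4 -275.7] tab [ 416.2 -276. ] yaw -7.786669055503481 58.40184369440117
[[558.1 253.1]
 [522.7  32.4]
 [397.2  51.6]
 [434.9 272.6]] centre [478.2 152.4]
len 223.90532039856262 yaw -9.39561281868822
wid 125.79920388752005 -8.852295140143585
screw [547.3 241.8]
screw [512.8  45.5]
screw [410.2  64.5]
screw [444.8 259.9]
lip [array([500.2,  99.1]), array([437.8, 108.8])] blockend [array([508.1, 119. ]), array([437.1, 129.3])]
```

View pics/sc.png

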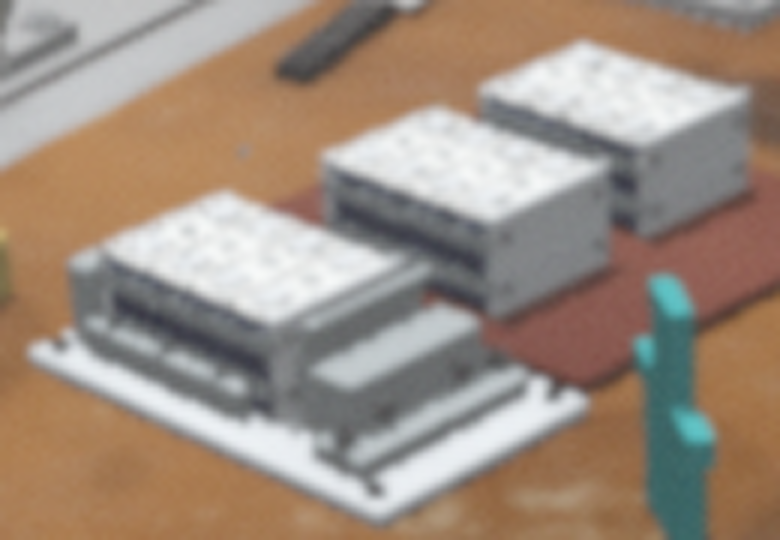

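The side view shows the block against the stop, with the plate and its lip at about (370,320) in the crop. The gap looks medium, so I'll try the 14 mm spacer first, as it narrows things down most. Next is a helper that works out the moves.

```bash
cat >> h.py <<'E'
from scipy.spatial.transform import Rotation as Ro
def Rt(yaw): # tool down, tool y along frame y (half turn nearest chosen)
    return Ro.from_euler('z',yaw,degrees=True)*Ro.from_euler('x',180,degrees=True)
def go(*tg):
    """targets (x,y,z,yawdeg or None) -> linear, rot from current pose"""
    s=arm.read_state(); R=Ro.from_quat(s["ee_rot"]); P=np.array(s["position"])
    for t in tg:
        l=R.inv().apply(np.array(t[:3])-P)
        rv=min(((R.inv()*Rt(t[3]+k)).as_rotvec() for k in (0,180,-180)),key=np.linalg.norm) if t[3] is not None else np.zeros(3)
        print("lin",np.round(l,1),"rot",np.round(rv,3))
def st():
    s=arm.read_state(); print("t",s["clock"],"P",np.round(s["position"],1),"F",np.round(s["contact_force"],1),"T",np.round(s["wrist_torque"],2),"w",round(s["gripper_width"],1),"gf",s["grasp_force"],"yaw",np.round(Ro.from_quat(s["ee_rot"]).as_euler('zyx',degrees=True),2),"j6",np.round(s["joints"],2))
E
python3 - <<'E'
from h import *
st(); go((430.7,-177.3,150,-8.1),(430.7,-177.3,81,-8.1))
E
```

```text
t 1.3 P [ 231.2 -580.7  204.3] F [ 0.5 -0.1  0.1] T [ 0.01 -0.01  0.06] w 85.3 gf 0.0 yaw [158.3   0.  180. ] j6 [-0.93  0.38  0.01  0.   -1.19 -0.26]
lin [-334.6  301.    54.3] rot [-0.    0.    0.52]
lin [-334.6  301.   123.3] rot [-0.    0.    0.52]
```

Call:
arm_command(
  rows=[
    {"grip": 0.4, "linear": [-334.6, 301, 54.3], "rot": [0, 0, 0.52]},
    {"grip": 0.4, "linear": [-334.6, 301, 54.3], "rot": [0, 0, 0.52]},
    {"grip": 0.4, "linear": [-334.6, 301, 54.3], "rot": [0, 0, 0.52]},
    {"grip": 0.4, "linear": [-334.6, 301, 54.3], "rot": [0, 0, 0.52]},
    {"grip": 0.4, "linear": [-334.6, 301, 54.3], "rot": [0, 0, 0.52]},
    {"grip": 0.4, "linear": [-334.6, 301, 54.3], "rot": [0, 0, 0.52]},
    {"grip": 0.4, "linear": [-334.6, 301, 54.3], "rot": [0, 0, 0.52]},
    {"grip": 0.4, "linear": [-334.6, 301, 54.3], "rot": [0, 0, 0.52]},
    {"grip": 0.4, "linear": [-334.6, 301, 54.3], "rot": [0, 0, 0.52]},
    {"grip": 0.4, "linear": [-334.6, 301, 54.3], "rot": [0, 0, 0.52]},
  ],
)

```text
clock: 2.55
position: [430.6, -177.6, 150.1]
ee_rot: [0.071, 0.998, -0.0, 0.0]
contact_force: [-0.5, 0.5, -0.0]
gripper_width: 34.6
grasp_force: 0.0
```

Call:
arm_command(
  rows=[
    {"grip": 0.4, "linear": [0, 0, 25], "rot": [0, 0, 0]},
    {"grip": 0.4, "linear": [0, 0, 50], "rot": [0, 0, 0]},
    {"grip": 0.4, "linear": [0, 0, 69], "rot": [0, 0, 0]},
    {"grip": 0.4, "linear": [0, 0, 69], "rot": [0, 0, 0]},
  ],
)

```text
clock: 3.05
position: [429.2, -178.2, 80.0]
ee_rot: [0.072, 0.997, -0.0, -0.002]
contact_force: [0.0, -0.4, 0.1]
gripper_width: 34.0
grasp_force: 0.0
```

```bash
python3 - <<'E'
from h import *
st(); p=imaging.get_image("scene")
im=p["frame"][:,:,::-1]; cv2.imwrite("pics/g.png",cv2.resize(im[215:345,310:440],(600,600),interpolation=cv2.INTER_CUBIC))
E
```

```text
t 3.05 P [ 429.2 -178.2   80. ] F [ 0.  -0.4  0.1] T [-0.04 -0.05 -0.02] w 34.0 gf 0.0 yaw [-171.78   -0.19 -179.99] j6 [-0.04  0.26 -0.54 -0.   -0.78 -1.67]
```

View pics/g.png

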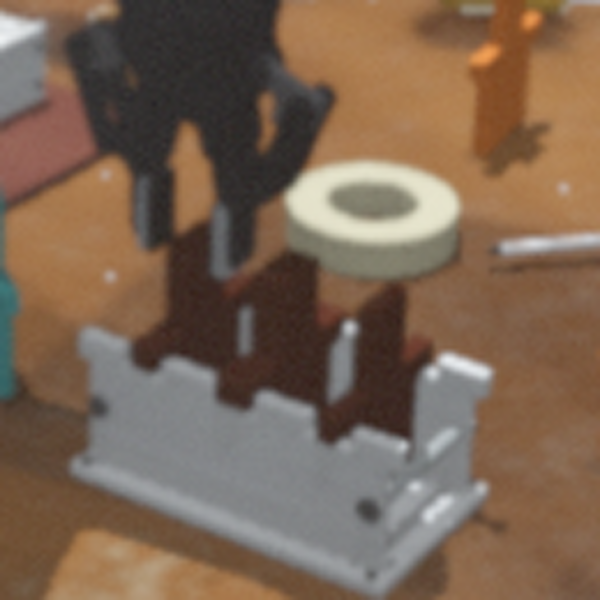

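```bash
python3 - <<'E'
from h import *
p=imaging.get_image("scene")
P=arm.read_state()["position"]
for z in (80,90,100,110,120): print(z,(proj(p,[P[0],P[1],z])[0]-[310,215])*600/130)
E
```

```text
80 [193.36499694 307.22690905]
90 [193.79061054 288.55001269]
100 [194.21682118 269.72601851]
110 [194.64358572 250.75416704]
120 [195.07085926 231.63371553]
```

The fingers straddle the tab of the 14 mm spacer, with tips near (148,248) and (222,275), a bit high. I'll go 8 mm lower and close.

Call:
arm_command(
  rows=[
    {"grip": 0.4, "linear": [0, 0, 8], "rot": [0, 0, 0]},
    {"grip": 0.0, "linear": [0, 0, 8], "rot": [0, 0, 0]},
    {"grip": 0.0, "linear": [0, 0, 8], "rot": [0, 0, 0]},
    {"grip": 0.0, "linear": [0, 0, 8], "rot": [0, 0, 0]},
    {"grip": 0.0, "linear": [0, 0, 8], "rot": [0, 0, 0]},
  ],
)

```text
clock: 3.78
position: [430.7, -177.2, 73.1]
ee_rot: [0.07, 0.998, -0.0, 0.0]
contact_force: [-0.0, -0.1, 0.2]
gripper_width: 12.7
grasp_force: 60.2
```

```bash
python3 - <<'E'
from h import *
st(); p=imaging.get_image("scene")
im=p["frame"][:,:,::-1]; cv2.imwrite("pics/g2.png",cv2.resize(im[215:345,310:440],(600,600),interpolation=cv2.INTER_CUBIC))
E
```

```text
t 3.775 P [ 430.7 -177.2   73.1] F [-0.  -0.1  0.2] T [-0.02  0.08  0.02] w 12.7 gf 60.165109634399414 yaw [-171.92    0.    180.  ] j6 [-0.04  0.27 -0.55  0.   -0.75 -1.67]
```

View pics/g2.png

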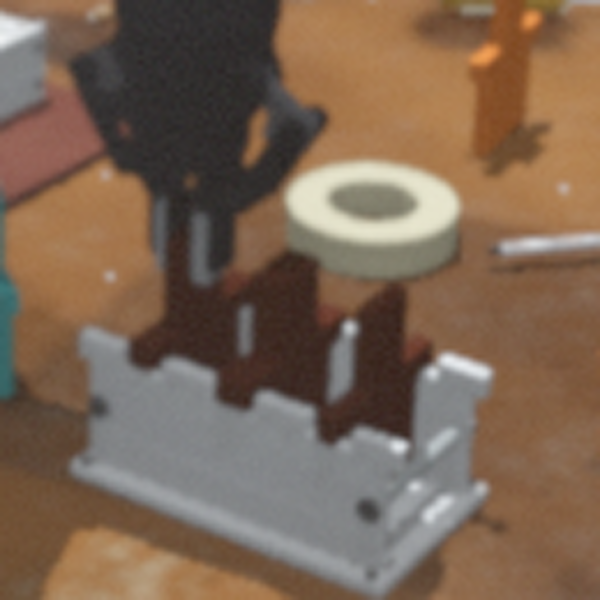

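The 14 mm spacer is gripped by its tab at 60 N. I'll lift it.

Call:
arm_command(
  rows=[
    {"grip": 0, "linear": [0, 0, -15], "rot": [0, 0, 0]},
    {"grip": 0, "linear": [0, 0, -50], "rot": [0, 0, 0]},
    {"grip": 0, "linear": [0, 0, -100], "rot": [0, 0, 0]},
    {"grip": 0, "linear": [0, 0, -132], "rot": [0, 0, 0]},
    {"grip": 0, "linear": [0, 0, -132], "rot": [0, 0, 0]},
  ],
)

```text
clock: 4.45
position: [432.3, -177.4, 207.6]
ee_rot: [0.07, 0.998, -0.0, 0.003]
contact_force: [0.4, 0.1, -1.5]
gripper_width: 12.8
grasp_force: 60.1
```

```bash
python3 - <<'E'
from h import *
st(); go((471.6,115.8,205,-9.2),(471.6,115.8,135,-9.2))
E
```

```text
t 4.45 P [ 432.3 -177.4  207.6] F [ 0.4  0.1 -1.5] T [ 0.02  0.05 -0.01] w 12.8 gf 60.14684200286865 yaw [-171.92    0.37  179.97] j6 [-0.04  0.11 -0.36  0.   -1.1  -1.67]
lin [  2.3 295.8   2.7] rot [0.    0.006 0.02 ]
lin [  2.8 295.8  72.7] rot [0.    0.006 0.02 ]
```

Call:
arm_command(
  rows=[
    {"grip": 0, "linear": [0.8, 60, 0], "rot": [0, 0, 0.02]},
    {"grip": 0, "linear": [0.8, 120, 0], "rot": [0, 0, 0.02]},
    {"grip": 0, "linear": [0.8, 180, 0], "rot": [0, 0, 0.02]},
    {"grip": 0, "linear": [0.8, 240, 0], "rot": [0, 0, 0.02]},
    {"grip": 0, "linear": [0.8, 280, 20], "rot": [0, 0, 0.02]},
    {"grip": 0, "linear": [0.8, 295.8, 40], "rot": [0, 0, 0.02]},
    {"grip": 0, "linear": [0.8, 295.8, 60], "rot": [0, 0, 0.02]},
    {"grip": 0, "linear": [0.8, 295.8, 66], "rot": [0, 0, 0.02]},
    {"grip": 0, "linear": [0.8, 295.8, 66], "rot": [0, 0, 0.02]},
  ],
)

```text
clock: 5.58
position: [471.1, 115.3, 138.3]
ee_rot: [0.081, 0.997, -0.001, -0.001]
contact_force: [-0.4, 0.0, -0.9]
gripper_width: 13.0
grasp_force: 60.1
```

```bash
python3 - <<'E'
from h import *
st(); p=imaging.get_image("scene"); q=imaging.get_image("top")
a=cv2.resize(p["frame"][190:300,190:330,::-1],(509,400),interpolation=cv2.INTER_CUBIC)
b=cv2.resize(q["frame"][265:345,255:311,::-1],(280,400),interpolation=cv2.INTER_CUBIC)
cv2.imwrite("pics/n1.png",np.hstack([a,b]))
E
```

```text
t 5.575 P [471.1 115.3 138.3] F [-0.4  0.  -0.9] T [-0.03 -0.05 -0.02] w 13.0 gf 60.06162106990814 yaw [-1.7075e+02 -9.0000e-02  1.7994e+02] j6 [ 0.58  0.21 -0.42 -0.   -0.94 -2.31]
```

View pics/n1.png

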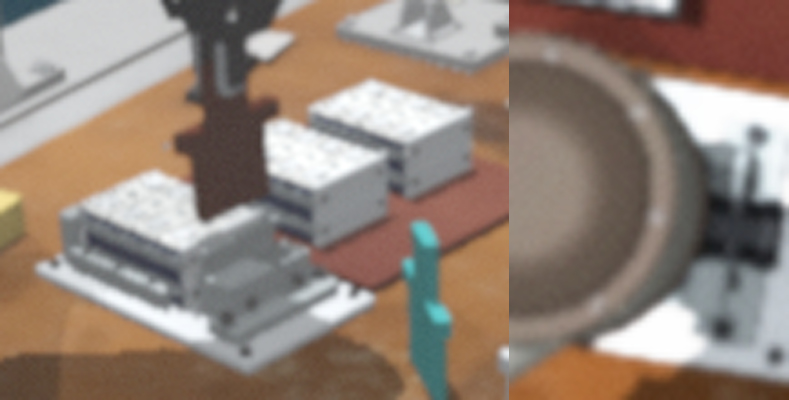

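The spacer foot hangs right over the gap, between the block end and the lip (crop about 235,212). I'll lower it carefully.

Call:
arm_command(
  rows=[
    {"grip": 0, "linear": [0, 0, 8], "rot": [0, 0, 0]},
    {"grip": 0, "linear": [0, 0, 14], "rot": [0, 0, 0]},
    {"grip": 0, "linear": [0, 0, 17], "rot": [0, 0, 0]},
    {"grip": 0, "linear": [0, 0, 19], "rot": [0, 0, 0]},
    {"grip": 0, "linear": [0, 0, 19], "rot": [0, 0, 0]},
  ],
)

```text
clock: 6.3
position: [471.7, 115.7, 120.4]
ee_rot: [0.08, 0.997, -0.0, 0.0]
contact_force: [-0.6, 0.7, 1.5]
gripper_width: 12.7
grasp_force: 60.6
```

Call:
arm_command(
  rows=[
    {"grip": 0, "linear": [0, 0, 1.5], "rot": [0, 0, 0]},
    {"grip": 0, "linear": [0, 0, 3], "rot": [0, 0, 0]},
    {"grip": 0, "linear": [0, 0, 3], "rot": [0, 0, 0]},
  ],
)

```text
clock: 6.68
position: [473.4, 117.0, 118.6]
ee_rot: [0.08, 0.997, 0.002, 0.002]
contact_force: [0.4, 2.1, 2.4]
gripper_width: 12.9
grasp_force: 60.5
```

```bash
python3 -c "
from h import *
st()"
```

```text
t 6.675 P [473.4 117.  118.6] F [0.4 2.1 2.4] T [ 0.88 -0.18 -0.07] w 12.9 gf 60.50807476043701 yaw [-170.78    0.3  -179.82] j6 [ 0.58  0.24 -0.45  0.   -0.88 -2.31]
```

A push towards +y and up means the foot touches the lip, so I'll shift 2.5 mm towards the block and continue.

Call:
arm_command(
  rows=[
    {"grip": 0, "linear": [0, 2.5, 0], "rot": [0, 0, 0]},
    {"grip": 0, "linear": [0, 2.5, 1.5], "rot": [0, 0, 0]},
    {"grip": 0, "linear": [0, 2.5, 3], "rot": [0, 0, 0]},
    {"grip": 0, "linear": [0, 2.5, 3], "rot": [0, 0, 0]},
  ],
)

```text
clock: 7.18
position: [472.4, 118.5, 114.6]
ee_rot: [0.081, 0.997, 0.0, 0.0]
contact_force: [0.1, 2.0, 4.8]
gripper_width: 12.8
grasp_force: 61.0
```

```bash
python3 -c "
from h import *
st()"
```

```text
t 7.175 P [472.4 118.5 114.6] F [0.1 2.  4.8] T [ 0.59  0.24 -0.24] w 12.8 gf 60.962249636650085 yaw [-1.7075e+02  6.0000e-02 -1.7997e+02] j6 [ 0.58  0.24 -0.45  0.   -0.88 -2.31]
```

Call:
arm_command(
  rows=[
    {"grip": 0, "linear": [0, 1.5, 0], "rot": [0, 0, 0]},
    {"grip": 0, "linear": [0, 1.5, 1.5], "rot": [0, 0, 0]},
    {"grip": 0, "linear": [0, 1.5, 3], "rot": [0, 0, 0]},
    {"grip": 0, "linear": [0, 1.5, 3], "rot": [0, 0, 0]},
  ],
)

```text
clock: 7.68
position: [472.6, 118.9, 112.2]
ee_rot: [0.081, 0.997, -0.001, 0.0]
contact_force: [-1.4, -1.2, 9.4]
gripper_width: 12.8
grasp_force: 61.8
```

```bash
python3 -c "
from h import *
st()"
```

```text
t 7.675 P [472.6 118.9 112.2] F [-1.4 -1.2  9.4] T [-0.66  0.33 -0.33] w 12.8 gf 61.760069131851196 yaw [-1.7075e+02  3.0000e-02  1.7990e+02] j6 [ 0.58  0.25 -0.45  0.   -0.87 -2.32]
```

Call:
arm_command(
  rows=[
    {"grip": 0, "linear": [0, -0.5, 1], "rot": [0, 0, 0]},
    {"grip": 0, "linear": [0, -0.5, 2], "rot": [0, 0, 0]},
    {"grip": 0, "linear": [0, -0.5, 2], "rot": [0, 0, 0]},
  ],
)

```text
clock: 8.05
position: [472.7, 118.6, 110.2]
ee_rot: [0.081, 0.997, -0.001, 0.001]
contact_force: [-0.9, -1.0, 9.2]
gripper_width: 12.3
grasp_force: 61.7
```

```bash
python3 -c "
from h import *
st()"
```

```text
t 8.05 P [472.7 118.6 110.2] F [-0.9 -1.   9.2] T [-0.42  0.3  -0.34] w 12.3 gf 61.69982314109802 yaw [-1.7074e+02  6.0000e-02  1.7994e+02] j6 [ 0.58  0.25 -0.46  0.   -0.87 -2.31]
```

Call:
arm_command(
  rows=[
    {"grip": 0, "linear": [0, 0, 1.5], "rot": [0, 0, 0]},
    {"grip": 0, "linear": [0, 0, 3], "rot": [0, 0, 0]},
    {"grip": 0, "linear": [0, 0, 3], "rot": [0, 0, 0]},
  ],
)

```text
clock: 8.43
position: [472.9, 118.6, 107.7]
ee_rot: [0.081, 0.997, -0.0, 0.001]
contact_force: [-0.7, -1.8, 11.5]
gripper_width: 13.2
grasp_force: 62.1
```

```bash
python3 -c "
from h import *
st()"
```

```text
t 8.425 P [472.9 118.6 107.7] F [-0.7 -1.8 11.5] T [-0.53  0.49 -0.44] w 13.2 gf 62.112722396850586 yaw [-1.7072e+02  9.0000e-02  1.7994e+02] j6 [ 0.58  0.25 -0.46  0.   -0.86 -2.32]
```

Call:
arm_command(
  rows=[
    {"grip": 0, "linear": [0, 0, 1], "rot": [0, 0, 0]},
    {"grip": 0, "linear": [0, 0, 2], "rot": [0, 0, 0]},
    {"grip": 0, "linear": [0, 0, 2], "rot": [0, 0, 0]},
  ],
)

```text
clock: 8.8
position: [473.3, 118.7, 107.2]
ee_rot: [0.081, 0.997, -0.0, 0.001]
contact_force: [-3.9, -0.7, 20.0]
gripper_width: 13.0
grasp_force: 63.3
```

```bash
python3 -c "
from h import *
st()"
```

```text
t 8.8 P [473.3 118.7 107.2] F [-3.9 -0.7 20. ] T [-0.6   1.4  -0.58] w 13.0 gf 63.30003619194031 yaw [-1.7074e+02  1.5000e-01  1.7994e+02] j6 [ 0.58  0.25 -0.46  0.   -0.86 -2.32]
```

It jams at a foot height of about 38 mm above the base. That is where the 14 mm spacer would use up the plate's 3 mm of travel if the gap is 8 mm, so I won't force it. I'll back out and hang it up again.

Call:
arm_command(
  rows=[
    {"grip": 0, "linear": [0, 0, -10], "rot": [0, 0, 0]},
    {"grip": 0, "linear": [0, 0, -40], "rot": [0, 0, 0]},
    {"grip": 0, "linear": [0, 0, -80], "rot": [0, 0, 0]},
    {"grip": 0, "linear": [0, 0, -100], "rot": [0, 0, 0]},
    {"grip": 0, "linear": [0, 0, -100], "rot": [0, 0, 0]},
    {"grip": 0, "linear": [0, 0, -100], "rot": [0, 0, 0]},
  ],
)

```text
clock: 9.55
position: [470.9, 118.7, 202.3]
ee_rot: [0.081, 0.997, -0.001, -0.002]
contact_force: [-0.9, 0.4, -1.7]
gripper_width: 12.5
grasp_force: 60.1
```

```bash
python3 - <<'E'
from h import *
st(); go((430.7,-177.2,205,-8.1),(430.7,-177.2,74.5,-8.1))
E
```

```text
t 9.55 P [470.9 118.7 202.3] F [-0.9  0.4 -1.7] T [-0.1  -0.03  0.07] w 12.5 gf 60.137518644332886 yaw [-170.76   -0.19  179.92] j6 [ 0.58  0.15 -0.32 -0.   -1.1  -2.31]
lin [  -7.8 -298.5   -2.1] rot [-0.002 -0.003 -0.02 ]
lin [  -8.2 -298.2  128.4] rot [-0.002 -0.003 -0.02 ]
```

Call:
arm_command(
  rows=[
    {"grip": 0, "linear": [-8, -60, 0], "rot": [0, 0, -0.02]},
    {"grip": 0, "linear": [-8, -120, 0], "rot": [0, 0, -0.02]},
    {"grip": 0, "linear": [-8, -180, 0], "rot": [0, 0, -0.02]},
    {"grip": 0, "linear": [-8, -240, 0], "rot": [0, 0, -0.02]},
    {"grip": 0, "linear": [-8, -285, 0], "rot": [0, 0, -0.02]},
    {"grip": 0, "linear": [-8, -298.5, 10], "rot": [0, 0, -0.02]},
    {"grip": 0, "linear": [-8, -298.5, 30], "rot": [0, 0, -0.02]},
    {"grip": 0, "linear": [-8, -298.5, 45], "rot": [0, 0, -0.02]},
    {"grip": 0, "linear": [-8, -298.5, 45], "rot": [0, 0, -0.02]},
    {"grip": 0, "linear": [-8, -298.5, 45], "rot": [0, 0, -0.02]},
  ],
)

```text
clock: 10.8
position: [432.3, -176.4, 158.9]
ee_rot: [0.07, 0.998, -0.0, -0.0]
contact_force: [0.3, 0.4, -1.0]
gripper_width: 12.7
grasp_force: 60.1
```

```bash
python3 - <<'E'
from h import *
st(); go((430.7,-177.2,74,-8.1))
E
```

```text
t 10.8 P [ 432.3 -176.4  158.9] F [ 0.3  0.4 -1. ] T [ 0.05 -0.03 -0.04] w 12.7 gf 60.12846350669861 yaw [-1.7196e+02 -3.0000e-02  1.7999e+02] j6 [-0.04  0.16 -0.43  0.   -0.98 -1.67]
lin [ 1.4 -1.  84.9] rot [-0.    -0.001  0.001]
```

Call:
arm_command(
  rows=[
    {"grip": 0, "linear": [1.4, -1, 20], "rot": [0, 0, 0]},
    {"grip": 0, "linear": [1.4, -1, 45], "rot": [0, 0, 0]},
    {"grip": 0, "linear": [1.4, -1, 68], "rot": [0, 0, 0]},
    {"grip": 0, "linear": [1.4, -1, 79], "rot": [0, 0, 0]},
    {"grip": 0, "linear": [1.4, -1, 84.5], "rot": [0, 0, 0]},
    {"grip": 0, "linear": [1.4, -1, 84.5], "rot": [0, 0, 0]},
    {"grip": 0, "linear": [1.4, -1, 84.5], "rot": [0, 0, 0]},
  ],
)

```text
clock: 11.68
position: [431.2, -177.6, 75.3]
ee_rot: [0.07, 0.998, -0.0, 0.001]
contact_force: [1.7, 0.2, -0.9]
gripper_width: 12.9
grasp_force: 60.2
```

Call:
arm_command(
  rows=[
    {"grip": 0, "linear": [0, 0, 1.5], "rot": [0, 0, 0]},
    {"grip": 0, "linear": [0, 0, 1.5], "rot": [0, 0, 0]},
  ],
)

```text
clock: 11.92
position: [430.6, -177.6, 73.2]
ee_rot: [0.071, 0.998, 0.0, 0.0]
contact_force: [1.1, -0.3, -0.0]
gripper_width: 12.4
grasp_force: 60.2
```

Unloaded in the rack. I'll release and rise.

Call:
arm_command(
  rows=[
    {"grip": 0.4, "linear": [0, 0, 0], "rot": [0, 0, 0]},
    {"grip": 0.4, "linear": [0, 0, 0], "rot": [0, 0, 0]},
    {"grip": 0.4, "linear": [0, 0, 0], "rot": [0, 0, 0]},
    {"grip": 0.4, "linear": [0, 0, -30], "rot": [0, 0, 0]},
    {"grip": 0.4, "linear": [0, 0, -75], "rot": [0, 0, 0]},
    {"grip": 0.4, "linear": [0, 0, -75], "rot": [0, 0, 0]},
    {"grip": 0.4, "linear": [0, 0, -75], "rot": [0, 0, 0]},
  ],
)

```text
clock: 12.8
position: [430.1, -177.4, 147.7]
ee_rot: [0.071, 0.997, 0.0, -0.0]
contact_force: [-0.2, 0.4, -0.3]
gripper_width: 33.9
grasp_force: 0.0
```

```bash
python3 - <<'E'
from h import *
st(); go((416,-276,150,-8.1),(416,-276,72,-8.1))
q=imaging.get_image("scene"); b=cv2.resize(q["frame"][215:345,310:440,::-1],(600,600),interpolation=cv2.INTER_CUBIC)
cv2.imwrite("pics/n2.png",b)
E
```

```text
t 12.8 P [ 430.1 -177.4  147.7] F [-0.2  0.4 -0.3] T [0.   0.01 0.04] w 33.9 gf 0.0 yaw [-1.7189e+02 -1.0000e-02 -1.7997e+02] j6 [-0.04  0.17 -0.45 -0.   -0.95 -1.67]
lin [  0.1 -99.6  -2.3] rot [ 0. -0. -0.]
lin [  0.  -99.7  75.7] rot [ 0. -0. -0.]
```

View pics/n2.png

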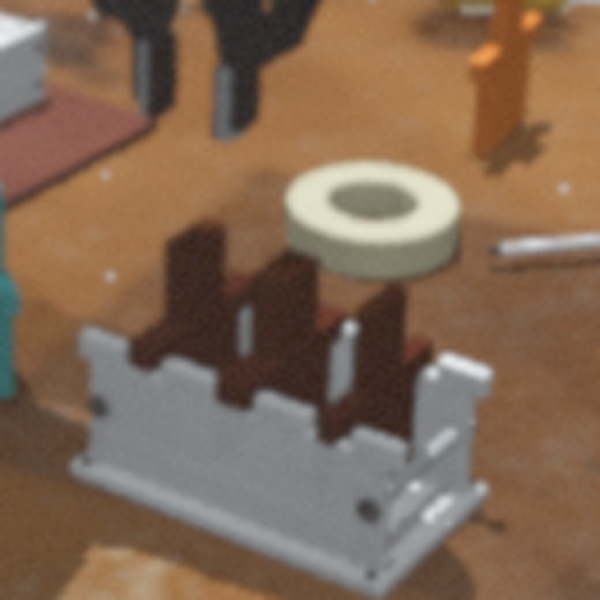

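The 14 mm spacer hangs properly again at its old place (195,280). Next is the 10 mm one on the right (385,340).

Call:
arm_command(
  rows=[
    {"grip": 0.4, "linear": [0, -50, -2], "rot": [0, 0, 0]},
    {"grip": 0.4, "linear": [0, -99.6, -2], "rot": [0, 0, 0]},
    {"grip": 0.4, "linear": [0, -99.6, 0], "rot": [0, 0, 0]},
    {"grip": 0.4, "linear": [0, -99.6, 25], "rot": [0, 0, 0]},
    {"grip": 0.4, "linear": [0, -99.6, 55], "rot": [0, 0, 0]},
    {"grip": 0.4, "linear": [0, -99.6, 75], "rot": [0, 0, 0]},
    {"grip": 0.4, "linear": [0, -99.6, 75], "rot": [0, 0, 0]},
    {"grip": 0.4, "linear": [0, -99.6, 75], "rot": [0, 0, 0]},
  ],
)

```text
clock: 13.85
position: [417.0, -275.9, 73.3]
ee_rot: [0.07, 0.998, -0.0, 0.0]
contact_force: [0.1, 0.1, 0.1]
gripper_width: 34.4
grasp_force: 0.0
```

Call:
arm_command(
  rows=[
    {"grip": 0.0, "linear": [0, 0, 0], "rot": [0, 0, 0]},
    {"grip": 0.0, "linear": [0, 0, 0], "rot": [0, 0, 0]},
    {"grip": 0.0, "linear": [0, 0, 0], "rot": [0, 0, 0]},
    {"grip": 0.0, "linear": [0, 0, 0], "rot": [0, 0, 0]},
    {"grip": 0.0, "linear": [0, 0, 0], "rot": [0, 0, 0]},
  ],
)

```text
clock: 14.48
position: [417.2, -276.3, 73.9]
ee_rot: [0.07, 0.998, -0.0, 0.001]
contact_force: [0.6, 2.2, 5.7]
gripper_width: 8.5
grasp_force: 61.0
```

Call:
arm_command(
  rows=[
    {"grip": 0, "linear": [0, 0, -15], "rot": [0, 0, 0]},
    {"grip": 0, "linear": [0, 0, -50], "rot": [0, 0, 0]},
    {"grip": 0, "linear": [0, 0, -100], "rot": [0, 0, 0]},
    {"grip": 0, "linear": [0, 0, -135], "rot": [0, 0, 0]},
    {"grip": 0, "linear": [0, 0, -135], "rot": [0, 0, 0]},
    {"grip": 0, "linear": [0, 0, -135], "rot": [0, 0, 0]},
  ],
)

```text
clock: 15.22
position: [415.6, -275.7, 206.8]
ee_rot: [0.071, 0.997, 0.001, -0.001]
contact_force: [-0.3, 0.1, -0.9]
gripper_width: 8.6
grasp_force: 60.1
```

```bash
python3 - <<'E'
from h import *
st(); s=194.5; x=447
w=np.array([.9871*x+.1599*s, -.1599*x+.9871*s]); print(w)
go((*w,205,-9.2),(*w,140,-9.2))
E
```

```text
t 15.225 P [ 415.6 -275.7  206.8] F [-0.3  0.1 -0.9] T [ 0.01  0.   -0.  ] w 8.6 gf 60.12982785701752 yaw [-1.7188e+02 -1.1000e-01 -1.7992e+02] j6 [-0.26  0.17 -0.29 -0.   -1.12 -1.45]
[472.33425 120.51565]
lin [-1.000e-01  4.003e+02  2.300e+00] rot [ 0.001 -0.002  0.019]
lin [-3.000e-01  4.002e+02  6.730e+01] rot [ 0.001 -0.002  0.019]
```

Call:
arm_command(
  rows=[
    {"grip": 0, "linear": [0, 60, 0], "rot": [0, 0, 0.02]},
    {"grip": 0, "linear": [0, 120, 0], "rot": [0, 0, 0.02]},
    {"grip": 0, "linear": [0, 180, 0], "rot": [0, 0, 0.02]},
    {"grip": 0, "linear": [0, 240, 0], "rot": [0, 0, 0.02]},
    {"grip": 0, "linear": [0, 300, 0], "rot": [0, 0, 0.02]},
    {"grip": 0, "linear": [0, 350, 0], "rot": [0, 0, 0.02]},
    {"grip": 0, "linear": [0, 385, 20], "rot": [0, 0, 0.02]},
    {"grip": 0, "linear": [0, 400, 45], "rot": [0, 0, 0.02]},
    {"grip": 0, "linear": [0, 400, 67], "rot": [0, 0, 0.02]},
    {"grip": 0, "linear": [0, 400, 67], "rot": [0, 0, 0.02]},
  ],
)

```text
clock: 16.48
position: [470.6, 118.8, 137.9]
ee_rot: [0.081, 0.997, -0.002, -0.003]
contact_force: [-0.0, -0.6, -0.0]
gripper_width: 8.5
grasp_force: 60.1
```

Call:
arm_command(
  rows=[
    {"grip": 0, "linear": [0, 0, 0], "rot": [0, 0, 0]},
  ],
)

```text
clock: 16.6
position: [473.0, 119.6, 141.0]
ee_rot: [0.081, 0.997, -0.0, -0.0]
contact_force: [0.4, -0.0, 0.2]
gripper_width: 8.9
grasp_force: 60.1
```

```bash
python3 - <<'E'
from h import *
st(); go((472.3,120.5,120,-9.2))
E
```

```text
t 16.6 P [473.  119.6 141. ] F [ 0.4 -0.   0.2] T [ 0.02 -0.09 -0.05] w 8.9 gf 60.10002136230469 yaw [-1.7076e+02 -2.0000e-02  1.7996e+02] j6 [ 0.58  0.21 -0.41  0.   -0.95 -2.31]
lin [ 0.8  0.8 21. ] rot [-0.001 -0.    -0.001]
```

Call:
arm_command(
  rows=[
    {"grip": 0, "linear": [0, 0.8, 8], "rot": [0, 0, 0]},
    {"grip": 0, "linear": [0, 0.8, 16], "rot": [0, 0, 0]},
    {"grip": 0, "linear": [0, 0.8, 21], "rot": [0, 0, 0]},
    {"grip": 0, "linear": [0, 0.8, 24], "rot": [0, 0, 0]},
    {"grip": 0, "linear": [0, 0.8, 24], "rot": [0, 0, 0]},
  ],
)

```text
clock: 17.23
position: [472.9, 120.6, 116.8]
ee_rot: [0.081, 0.997, -0.0, -0.0]
contact_force: [-0.1, -0.3, -0.5]
gripper_width: 8.9
grasp_force: 60.1
```

```bash
python3 -c "
from h import *
st()"
```

```text
t 17.225 P [472.9 120.6 116.8] F [-0.1 -0.3 -0.5] T [-0.02 -0.01 -0.05] w 8.9 gf 60.1015305519104 yaw [-1.7076e+02 -2.0000e-02  1.7998e+02] j6 [ 0.58  0.24 -0.45  0.   -0.88 -2.32]
```

Still free, with the foot at about 55 mm. I'll go on.

Call:
arm_command(
  rows=[
    {"grip": 0, "linear": [0, 0, 2], "rot": [0, 0, 0]},
    {"grip": 0, "linear": [0, 0, 4], "rot": [0, 0, 0]},
    {"grip": 0, "linear": [0, 0, 6], "rot": [0, 0, 0]},
    {"grip": 0, "linear": [0, 0, 6], "rot": [0, 0, 0]},
  ],
)

```text
clock: 17.73
position: [472.7, 120.4, 110.7]
ee_rot: [0.081, 0.997, -0.0, -0.0]
contact_force: [0.2, -1.1, -1.3]
gripper_width: 8.5
grasp_force: 60.1
```

```bash
python3 -c "
from h import *
st()"
```

```text
t 17.725 P [472.7 120.4 110.7] F [ 0.2 -1.1 -1.3] T [-0.54 -0.03 -0.02] w 8.5 gf 60.09106993675232 yaw [-1.7075e+02 -4.0000e-02  1.7997e+02] j6 [ 0.58  0.25 -0.45  0.   -0.87 -2.32]
```

Call:
arm_command(
  rows=[
    {"grip": 0, "linear": [0, -0.3, 2], "rot": [0, 0, 0]},
    {"grip": 0, "linear": [0, -0.3, 4], "rot": [0, 0, 0]},
    {"grip": 0, "linear": [0, -0.3, 6], "rot": [0, 0, 0]},
    {"grip": 0, "linear": [0, -0.3, 6], "rot": [0, 0, 0]},
  ],
)

```text
clock: 18.23
position: [473.4, 120.4, 105.8]
ee_rot: [0.081, 0.997, 0.0, 0.001]
contact_force: [-0.3, -2.0, 4.7]
gripper_width: 8.5
grasp_force: 61.1
```

```bash
python3 -c "
from h import *
st()"
```

```text
t 18.225 P [473.4 120.4 105.8] F [-0.3 -2.   4.7] T [-0.55  0.41 -0.28] w 8.5 gf 61.1451780796051 yaw [-1.7074e+02  6.0000e-02 -1.7999e+02] j6 [ 0.58  0.26 -0.46  0.   -0.85 -2.32]
```

Call:
arm_command(
  rows=[
    {"grip": 0, "linear": [0, -0.3, 2], "rot": [0, 0, 0]},
    {"grip": 0, "linear": [0, -0.3, 4], "rot": [0, 0, 0]},
    {"grip": 0, "linear": [0, -0.3, 4], "rot": [0, 0, 0]},
  ],
)

```text
clock: 18.6
position: [474.0, 120.3, 102.7]
ee_rot: [0.081, 0.997, 0.0, 0.001]
contact_force: [-1.6, -1.3, 8.8]
gripper_width: 8.4
grasp_force: 61.7
```

```bash
python3 -c "
from h import *
st()"
```

```text
t 18.6 P [474.  120.3 102.7] F [-1.6 -1.3  8.8] T [-0.64  0.6  -0.33] w 8.4 gf 61.716763973236084 yaw [-1.7076e+02  1.5000e-01 -1.7997e+02] j6 [ 0.58  0.26 -0.46  0.   -0.84 -2.32]
```

Call:
arm_command(
  rows=[
    {"grip": 0, "linear": [0, 0, 2], "rot": [0, 0, 0]},
    {"grip": 0, "linear": [0, 0, 4], "rot": [0, 0, 0]},
    {"grip": 0, "linear": [0, 0, 5], "rot": [0, 0, 0]},
    {"grip": 0, "linear": [0, 0, 5], "rot": [0, 0, 0]},
  ],
)

```text
clock: 19.1
position: [474.1, 120.3, 97.4]
ee_rot: [0.081, 0.997, 0.0, 0.001]
contact_force: [-0.5, -2.0, 6.8]
gripper_width: 8.3
grasp_force: 61.5
```

```bash
python3 -c "
from h import *
st()"
```

```text
t 19.1 P [474.1 120.3  97.4] F [-0.5 -2.   6.8] T [-0.77  0.23 -0.39] w 8.3 gf 61.50429368019104 yaw [-1.7073e+02  1.6000e-01 -1.7996e+02] j6 [ 0.58  0.27 -0.47  0.   -0.83 -2.32]
```

It slides steadily at about 7 N, so this is the snug one. I'll continue.

Call:
arm_command(
  rows=[
    {"grip": 0, "linear": [0, -0.3, 3], "rot": [0, 0, 0]},
    {"grip": 0, "linear": [0, -0.3, 6], "rot": [0, 0, 0]},
    {"grip": 0, "linear": [0, -0.3, 9], "rot": [0, 0, 0]},
    {"grip": 0, "linear": [0, -0.3, 12], "rot": [0, 0, 0]},
    {"grip": 0, "linear": [0, -0.3, 12], "rot": [0, 0, 0]},
  ],
)

```text
clock: 19.73
position: [474.2, 119.9, 85.3]
ee_rot: [0.081, 0.997, 0.0, 0.001]
contact_force: [0.3, -2.5, 6.5]
gripper_width: 8.7
grasp_force: 61.4
```

```bash
python3 -c "
from h import *
st()"
```

```text
t 19.725 P [474.2 119.9  85.3] F [ 0.3 -2.5  6.5] T [-0.93 -0.08 -0.39] w 8.7 gf 61.35877847671509 yaw [-1.7073e+02  1.7000e-01 -1.7996e+02] j6 [ 0.58  0.28 -0.49  0.   -0.8  -2.31]
```

Call:
arm_command(
  rows=[
    {"grip": 0, "linear": [0, -0.5, 3], "rot": [0, 0, 0]},
    {"grip": 0, "linear": [0, -0.5, 6], "rot": [0, 0, 0]},
    {"grip": 0, "linear": [0, -0.5, 9], "rot": [0, 0, 0]},
    {"grip": 0, "linear": [0, -0.5, 11.5], "rot": [0, 0, 0]},
    {"grip": 0, "linear": [0, -0.5, 11.5], "rot": [0, 0, 0]},
  ],
)

```text
clock: 20.35
position: [474.4, 119.6, 73.9]
ee_rot: [0.081, 0.997, 0.001, 0.002]
contact_force: [0.2, -3.5, 7.1]
gripper_width: 8.5
grasp_force: 61.3
```

```bash
python3 -c "
from h import *
st()"
```

```text
t 20.35 P [474.4 119.6  73.9] F [ 0.2 -3.5  7.1] T [-0.87 -0.23 -0.4 ] w 8.5 gf 61.344852447509766 yaw [-170.72    0.21 -179.93] j6 [ 0.58  0.3  -0.5   0.   -0.77 -2.31]
```

Home is expected at a TCP height of about 69.5. I'll finish in small steps.

Call:
arm_command(
  rows=[
    {"grip": 0, "linear": [0, -0.5, 1.5], "rot": [0, 0, 0]},
    {"grip": 0, "linear": [0, -0.5, 3], "rot": [0, 0, 0]},
    {"grip": 0, "linear": [0, -0.5, 3.5], "rot": [0, 0, 0]},
    {"grip": 0, "linear": [0, -0.5, 3.5], "rot": [0, 0, 0]},
  ],
)

```text
clock: 20.85
position: [474.6, 119.4, 70.7]
ee_rot: [0.081, 0.997, 0.001, 0.002]
contact_force: [-0.8, -2.4, 7.9]
gripper_width: 8.7
grasp_force: 61.5
```

Call:
arm_command(
  rows=[
    {"grip": 0, "linear": [0, 0, 0.7], "rot": [0, 0, 0]},
    {"grip": 0, "linear": [0, 0, 0.7], "rot": [0, 0, 0]},
  ],
)

```text
clock: 21.1
position: [474.7, 119.4, 70.1]
ee_rot: [0.081, 0.997, 0.001, 0.002]
contact_force: [-0.5, -2.4, 7.8]
gripper_width: 8.7
grasp_force: 61.5
```

Call:
arm_command(
  rows=[
    {"grip": 0, "linear": [0, 0, 0.7], "rot": [0, 0, 0]},
    {"grip": 0, "linear": [0, 0, 0.7], "rot": [0, 0, 0]},
  ],
)

```text
clock: 21.35
position: [474.9, 119.4, 69.9]
ee_rot: [0.081, 0.997, 0.001, 0.002]
contact_force: [-0.7, -3.8, 11.6]
gripper_width: 8.3
grasp_force: 61.9
```

Call:
arm_command(
  rows=[
    {"grip": 0, "linear": [0, 0, 0.5], "rot": [0, 0, 0]},
    {"grip": 0, "linear": [0, 0, 0.5], "rot": [0, 0, 0]},
  ],
)

```text
clock: 21.6
position: [474.9, 119.3, 69.9]
ee_rot: [0.081, 0.997, 0.001, 0.002]
contact_force: [-1.5, -4.3, 14.6]
gripper_width: 8.7
grasp_force: 62.3
```

It has bottomed out: z stays at 69.9 while the force climbs. One last light press, then release and rise.

Call:
arm_command(
  rows=[
    {"grip": 0, "linear": [0, 0, 0.5], "rot": [0, 0, 0]},
    {"grip": 0, "linear": [0, 0, 0.5], "rot": [0, 0, 0]},
  ],
)

```text
clock: 21.85
position: [475.0, 119.4, 69.9]
ee_rot: [0.081, 0.997, 0.001, 0.003]
contact_force: [-1.8, -2.9, 17.0]
gripper_width: 8.7
grasp_force: 62.8
```

Call:
arm_command(
  rows=[
    {"grip": 0.35, "linear": [0, 0, 0], "rot": [0, 0, 0]},
    {"grip": 0.35, "linear": [0, 0, 0], "rot": [0, 0, 0]},
    {"grip": 0.35, "linear": [0, 0, 0], "rot": [0, 0, 0]},
    {"grip": 0.35, "linear": [0, 0, -20], "rot": [0, 0, 0]},
    {"grip": 0.35, "linear": [0, 0, -70], "rot": [0, 0, 0]},
    {"grip": 0.35, "linear": [0, 0, -120], "rot": [0, 0, 0]},
    {"grip": 0.35, "linear": [-60, -60, -140], "rot": [0, 0, 0]},
    {"grip": 0.35, "linear": [-60, -120, -140], "rot": [0, 0, 0]},
    {"grip": 0.35, "linear": [-60, -150, -140], "rot": [0, 0, 0]},
    {"grip": 0.35, "linear": [-60, -150, -140], "rot": [0, 0, 0]},
  ],
)

```text
clock: 23.1
position: [507.3, -41.3, 206.2]
ee_rot: [0.083, 0.997, -0.0, -0.0]
contact_force: [-0.3, -0.2, -0.0]
gripper_width: 30.1
grasp_force: 0.0
```

```bash
python3 - <<'E'
from h import *
st(); p=imaging.get_image("scene")
cv2.imwrite("pics/end.png",cv2.resize(p["frame"][190:345,190:440,::-1],(800,496),interpolation=cv2.INTER_CUBIC))
# expected tab-top centre if home (z=116) vs 5 mm high, in crop px
for z in (116,121,62): print(z,(proj(p,[474.0,119.6,z])[0]-[190,190])*3.2)
E
```

```text
t 23.1 P [507.3 -41.3 206.2] F [-0.3 -0.2 -0. ] T [ 0.01  0.07 -0.01] w 30.1 gf 0.0 yaw [-1.7051e+02 -5.0000e-02  1.7999e+02] j6 [ 0.24  0.19 -0.27 -0.   -1.12 -1.97]
116 [197.23224023 134.22858452]
121 [196.83833541 128.26998192]
62 [201.45348997 197.38234814]
```

View pics/end.png

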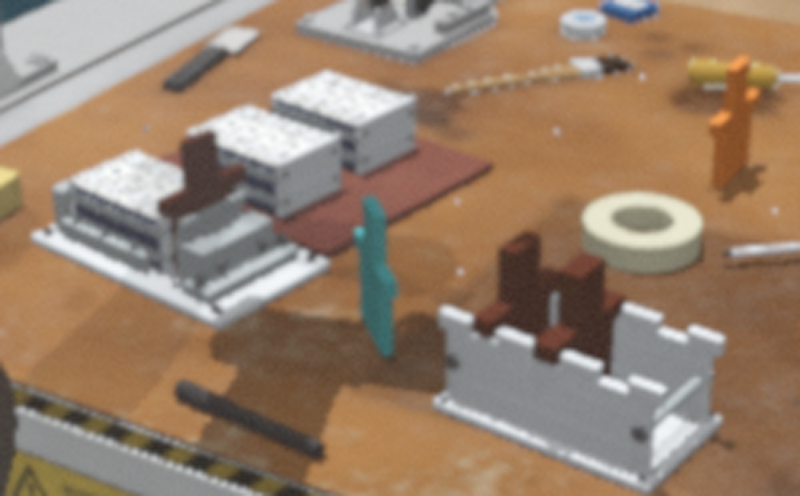

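The 10 mm spacer stands in the gap with its tab top at (198,137); fully home would put it at about (197,134). The 14 and 18 mm spacers hang in the rack at (519,270) and (580,300). The bystanders in this crop are where they were.

```bash
python3 -c "
from bench import job
print(job.job_done())"
```

```text
the job is handed in; nothing more can be done
None
```

I pressed the 10 mm spacer home in the gap (8 mm by feel) and left it standing there; the 14 mm one jammed and went back in the rack, the 18 mm one was never moved, and the job is handed in at about 23 s.

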